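# Close up the driver carrying case

### The arm

A 7-joint arm with a two-finger parallel gripper is mounted at the origin on a cart in front of the work surface, level with it; the furniture and walls round the work are solid. World frame = base frame: x ahead of the robot, y to its left, z up, the work surface at z = 0. Lengths are in m, angles in rad, forces in N, time in s.
With the tool pointing down it reaches from about 0.4 to 0.85 m from the base axis. Payload 10.4 kg.
Tool frame: the origin (TCP) lies midway between the tips of the shut fingers; the grasp point (between the pads) lies grasp_offset behind it (grasp_offset is the distance from the TCP to the grasp point, in m); x points along the fingers, y is the direction in which the jaws open and shut, and the axes are right-handed (so a half turn about x gives the same grasp; the last joint's range is limited). The gripper opens to 85 mm and grips with 20 to 120 N. Pads are 22 mm wide; open, the fingers measure 114 mm over their backs; the gripper's body (76 mm by 85 mm) begins 54 mm behind the grasp point. The pads swing forward as they close: fully open they stand 13 mm farther back than shut.
Start: joints at [-1.35, 0.332, -0.065, 1.46, 0.022, 1.35, -0.088], TCP at [0.151, 0.607, 0.231] pointing down, gripper open.
Joint ranges: [-2.6, 2.6], [-0.5, 2.12], [-1.47, 1.34], [0.16, 2.42], [-1.27, 4.41], [0.06, 2.06], [-2.6, 2.6]. Speed limits (rad/s): [2.22, 2.22, 2.79, 2.79, 3.14, 3.14, 3.14].

### API

Orientations are given as a unit quaternion [w, x, y, z].
In Python, from workcell import * gives the robot as it stands. The module is installed in compiled form; this text tells all that it offers.
- The arm moves only by the tool servo_tool, never from a script. Its argument "motion" is a list of rows, each an object with "translation": the shift along the world's x, y, z scaled (see below), a list of three; "angular": the turn, a rotation vector about the world's x, y, z scaled (see below), a list of three; "hand": the opening, from 0 (shut) to 1 (fully open). A call has 1 to 12 rows; each row shifts and turns the pose as measured when the row begins; what a row does not reach is not made up. The controller multiplies each number of a shift by 2.5 cm and each number of a turn by 4 degrees. A row lasts 1/12 s, in which the tool goes at most 41.7 mm and 7.16 degrees, less where a joint would pass 70% of its speed; a pose out of reach is approached as far as the arm can. A call with a number of a shift or a turn outside -1 to 1 is refused whole. A call with a gripper value outside its range is refused whole. The fingers move at their own pace and stop on an object; "squeeze" is the grip in N (left out, the last holds). Time passes only in rows, so rows that do not move let the fingers close. It gives the time, the measured TCP pose, the force and the opening at its end, in the units of the state.
- sense(): the state, without advancing time (a new reading comes with each control period).
- grab_frame(name): name is "scene" or "side" or "wrist"; returns a dict with "img" (400x640x3 uint8, blue, green, red), "fov_y" (degrees; the focal length in pixels is half the picture's height over the tangent of half this angle, whatever the lens; pixels are square), "cx", "cy" (the principal point, pixels), "dist" ([k1, k2, p1, p2, k3] as OpenCV has them; the pictures are not rectified), "pose" (4x4, takes a point from camera to world coordinates). Camera axes: x right, y down, z forward; pixel columns grow to the right and rows downward; lengths in m; the calibration is good to about 2 mm. A picture is of the moment at which its call begins. There is no depth.
- hand_in(): hands the job in, once; it reports no verdict.
Trained networks look in the newest picture that a camera, given by its name, has taken for a name from the list of things; names that differ only in an ending like _2 or _b are one class to them, and where a whole thing is asked for, a point or a joint stands for the part that bears it (a point fixed in the world has none). Each returns a list of dicts, best first, with "conf" (0 to 1); they miss things now and then, are a little off and sometimes report something else, mostly with a low value. They report only what shows in the picture. A call takes as long as a camera call.
- find_in(camera, thing): "centre" ([x, y, z] in m, in world coordinates, good to about 4 mm: the middle of the surface that is visible of it).
- cut_out(camera, thing): "region" (400x640 bool, what is visible of it).
The state is a dict: "time_s": time; "qpos": joint angles; "qd": joint speeds; "effort": joint torques, N m; "tcp_pos": TCP position; "orientation": TCP orientation; "contact_force": force on the tool from outside, world axes, zero at the start; "torque": the same for the moment, N m; "finger_gap": finger opening in m.
Only numpy, scipy, OpenCV 4.12 (cv2) and the standard library are available. Lean on these libraries where they do the work, as an engineer would, in place of code of your own. Each camera call takes 0.05 s, during which the arm holds its last target. There are 200 camera calls.

### The job

Close up the plywood carrying case by pushing only: first fold the upright orange inner flap down flat over the tweeter, then swing the open lid all the way shut over it. Push with the outside of the fingers or the fingertips, and do not grip or lift anything; leave the case standing where it is, the parts in it and the things round it undisturbed, and finish with the hand clear.

Things in the scene. Friction and masses are not known exactly. Their poses are not given: they have to be found in the camera images.
- riser: Fixed block of glued boards under the case, 190 x 270 mm; its top, on which the case stands, lies 9 to 45 mm above the table (different each time). Origin centred, 45 mm below its top; x, y and z as the case's.
- case: Loose but heavy (2.5 to 4 kg) plywood case on the riser, 180 (x, front to back) x 260 (y) x 95 mm high, walls 8 mm; origin at the centre of its underside, x from its front wall to its hinged back wall, y to its left end, z up. A 74 mm high partition crosses it at y = -22 mm; tweeter in the left compartment, coil and capacitor in the right one.
- lid (a joint): Hinge of the plywood lid, rad: 0 = shut flat on the rim, 1.57 = upright, up to 1.95 = leaning back; starts open at 1.7 to 1.9. Axis along case y. The hinge is stiff (0.4 N m): the lid stays where it is left and must be pushed the whole way, with 2 to 5 N near its free edge. It strikes the flap if that still stands up.
- flap (a joint): Hinge of the rigid orange inner flap, rad: 0 = folded down flat, 1.57 = upright, up to 1.75 = leaning out over the case's left end; starts at 1.45 to 1.7. Axis along case x. The hinge is stiff (0.12 N m): the flap stays where it is left and must be pushed the whole way down, with 1 to 2 N near its free edge.
- lid_hinge (a point): Middle of the lid's hinge axis, at (90, 0, 95) mm in the case's frame.
- lid_edge (a point): Middle of the lid's free edge, 180 mm from its hinge; moves with the lid. The lid is 260 mm wide; its outer face lies 10 mm above the plane through hinge and this point, its lining's face 4 mm below.
- flap_hinge (a point): Middle of the flap's hinge axis, at (0, 115, 79) mm in the case's frame.
- flap_edge (a point): Middle of the flap's free edge, 135 mm from its hinge (towards case -y when down); moves with the flap. The flap is 100 mm wide along case x, centred, and 7 mm thick (3.5 mm either side of the plane through hinge and this point).
- lid_outside: The lid's bare plywood outer face (upper when shut, 166 x 260 mm, ends 8 mm short of the free edge); origin on the hinge axis.
- lid_inside: The lid's grey inner lining (158 x 236 mm); origin on the hinge axis.
- flap_outside: The flap's orange outer face (upper when folded, turned to the left end of the case when upright, ends 7 mm short of the free edge); origin on the hinge axis.
- flap_inside: The flap's grey inner face (lower when folded); origin on the hinge axis.
- tweeter: Loose dome tweeter, black round flange 76 mm, 37 mm high, lying in the case's left compartment; origin under its centre. To be left alone.
- coil: Loose copper coil on a white spool, 58 mm, 22 mm high, in the right compartment; origin under its centre. To be left alone.
- capacitor: Loose blue capacitor, 21 x 84 mm with its leads, 21 mm high, in the right compartment; origin under its centre. To be left alone.
- screwdriver: Loose yellow-handled screwdriver, 197 mm long, 28 mm high, lying on the table to the right; origin under its middle. To be left alone.
- port_tube: Loose grey metal tube standing upright, 52 mm diameter, 85 mm high, on the table to the left; origin under its centre. To be left alone.
- tape: Loose roll of black tape, 66 mm, 19 mm high, lying on the table to the left; origin under its centre. To be left alone.
- terminal: Loose black terminal plate 62 x 62 mm with two posts, 24 mm high, on the table behind the case; origin under its centre. To be left alone.

How it is judged:
On the way, in this order (a step that is already met when the one before it is completed fails the run):
1. the inner flap is folded down flat while the lid still stands open (value of joint flap below 0.09 rad and value of joint lid above 1.2 rad), for 0.2 s.
2. the lid is swung shut over the folded flap (value of joint flap below 0.09 rad and value of joint lid below 0.05 rad), for 0.2 s.
At the end, for the whole second after the job is handed in: flap folded down (within 0.09 rad) and lid shut over it (within 0.05 rad), the case standing level within 20 mm of where it stood and at rest, the parts in it and round it within 30 mm of where they lay (all of step 2 and distance of case from where it was at the start of the episode below 0.02 m and angle between case's own z axis and vertical below 0.05 rad and linear speed of case below 0.02 m/s and distance of each of tweeter, coil, capacitor, screwdriver, port_tube, tape, terminal from where it was at the start of the episode below 0.03 m); the robot touches nothing.
It fails at once if the lid is brought down over a flap that still stands up (value of joint lid below 1 rad and value of joint flap above 0.4 rad).
It fails at once if the lid or the flap is gripped: fingers press on both of its faces ((contact force between the fingers and lid_outside above 1.5 N and contact force between the fingers and lid_inside above 1.5 N) or (contact force between the fingers and flap_outside above 1.5 N and contact force between the fingers and flap_inside above 1.5 N)).
It fails at once if the case is lifted, tipped or shoved away (z of case in the frame of riser above 0.06 m or angle between case's own z axis and vertical above 0.12 rad or distance of case from where it was at the start of the episode above 0.02 m).
It fails at once if a part in the case or a thing beside it is displaced, lifted or knocked over (distance of any of tweeter, coil, capacitor, screwdriver, port_tube, tape, terminal from where it was at the start of the episode above 0.03 m or z of any of tweeter, coil, capacitor in the frame of case above 0.035 m or height (world z) of any of screwdriver, port_tube, tape, terminal above 0.025 m or angle between port_tube's own z axis and vertical above 0.5 rad).
It also fails if it takes over 45 s, if anything falls off the work surface, if the arm or the gripper's body presses on something with over 40 N, if the wrist force passes 120 N, or if a joint passes its speed limit or range.

## Working session

There is one attempt and no reset: what is moved stays moved. The work goes in short steps, Python scripts to look and compute and a tool call to move; the robot and the scene stay as the last step left them, time stands still between calls to the robot, and variables do not carry over. Pictures are saved under pics/ and viewed, about 8 in all and at most 12, crops included, and the job is handed in when it is done.

Besides the shell and the picture viewer there is one more tool, called after ">>>" by a JSON object that holds its "name" and its "arguments". servo_tool: Moves the arm, as the interface text tells. Its arguments: {"type":"object","properties":{"motion":{"type":"array"},"squeeze":{"type":"number"}},"required":["motion"]}

```bash
mkdir -p pics
python3 - <<'E'
from workcell import *
import cv2,numpy as np
s=sense();print(s['time_s'],s['tcp_pos'],s['orientation'],s['finger_gap'])
ims=[]
for c in ["scene","side"]:
    f=grab_frame(c);ims.append(f['img']);print(c,f['fov_y'],f['cx'],f['cy'],f['dist'],np.round(f['pose'],3).tolist())
    for t in ["case","riser","lid_edge","lid_hinge","flap_edge","flap_hinge","lid_outside","lid_inside","flap_outside","flap_inside","port_tube","tape","screwdriver","terminal","tweeter"]:
        print(t,[(np.round(r['centre'],3).tolist(),round(r['conf'],2)) for r in find_in(c,t)[:1]])
cv2.imwrite('pics/a.png',ims[0]);cv2.imwrite('pics/b.png',ims[1])
print(sense()['time_s'])
E
```

```text
0.0 [0.15081759 0.60614686 0.23050973] [ 0.7018285   0.08547992  0.70189081 -0.08648253] 0.08522821498477098
scene 47.51366145635402 314.4479114312839 198.76716492887684 [-0.01732886  0.          0.          0.          0.        ] [[-0.767, -0.315, 0.559, -0.129], [-0.641, 0.401, -0.654, 0.901], [-0.018, -0.86, -0.51, 0.751], [0.0, 0.0, 0.0, 1.0]]
case []
riser [([0.398, 0.094, 0.011], 0.58)]
lid_edge []
lid_hinge [([0.416, 0.055, 0.068], 0.95)]
flap_edge [([0.42, 0.195, 0.167], 0.68)]
flap_hinge [([0.418, 0.059, 0.066], 0.66)]
lid_outside []
lid_inside []
flap_outside [([0.416, 0.054, 0.067], 0.69)]
flap_inside []
port_tube [([0.545, 0.473, 0.058], 0.89)]
tape [([0.45, 0.443, 0.017], 0.75)]
screwdriver [([0.403, -0.273, 0.019], 0.88)]
terminal [([0.741, 0.256, 0.003], 0.72)]
tweeter [([0.416, 0.06, 0.071], 0.72)]
side 56.16787546545815 319.41352602434023 199.94573706707536 [-0.0299969  0.         0.         0.         0.       ] [[0.107, -0.806, 0.583, 0.011], [-0.994, -0.078, 0.076, -0.016], [-0.016, -0.587, -0.809, 0.932], [0.0, 0.0, 0.0, 1.0]]
case [([0.567, 0.09, 0.111], 0.91)]
riser [([0.398, 0.04, 0.011], 0.7)]
lid_edge [([0.592, 0.105, 0.207], 0.57)]
lid_hinge [([0.564, 0.095, 0.109], 0.67)]
flap_edge [([0.452, 0.197, 0.179], 0.73)]
flap_hinge [([0.564, 0.095, 0.108], 0.86)]
lid_outside [([0.612, 0.113, 0.244], 0.85)]
lid_inside [([0.592, 0.104, 0.198], 0.74)]
flap_outside [([0.415, 0.189, 0.171], 0.41)]
flap_inside [([0.454, 0.192, 0.168], 0.91)]
port_tube [([0.55, 0.455, 0.059], 0.8)]
tape [([0.444, 0.437, 0.019], 0.57)]
screwdriver [([0.4, -0.277, 0.024], 0.9)]
terminal []
tweeter [([0.494, 0.126, 0.056], 0.79)]
1.6
```

View pics/a.png

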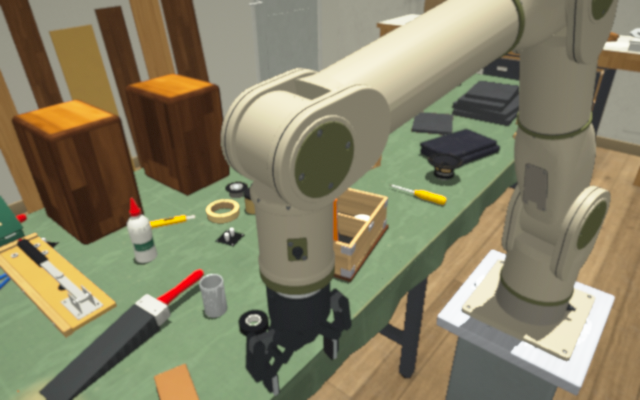

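View pics/b.png

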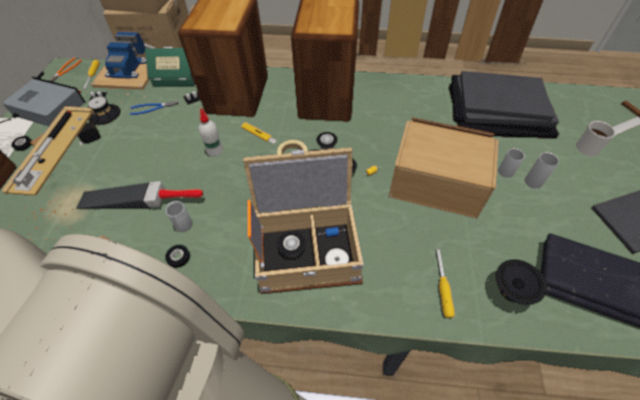

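View crop.

The scene view shows the arm blocking most of the case. The side view shows the case clearly, at about px (248–362, 150–290), with its lid open and the orange flap upright at its left (250, 225). I'll enlarge that area to get the corners.

Run:
```python
import cv2
i=cv2.imread('pics/b.png')[140:300,235:375]
cv2.imwrite('pics/c.png',cv2.resize(i,None,fx=5,fy=5,interpolation=cv2.INTER_CUBIC)[:,:][ :800])
i=cv2.imread('pics/b.png')[145:295,235:375]
cv2.imwrite('pics/c.png',cv2.resize(i,None,fx=4,fy=4,interpolation=cv2.INTER_CUBIC))
```

```text
(no output)
```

View pics/c.png

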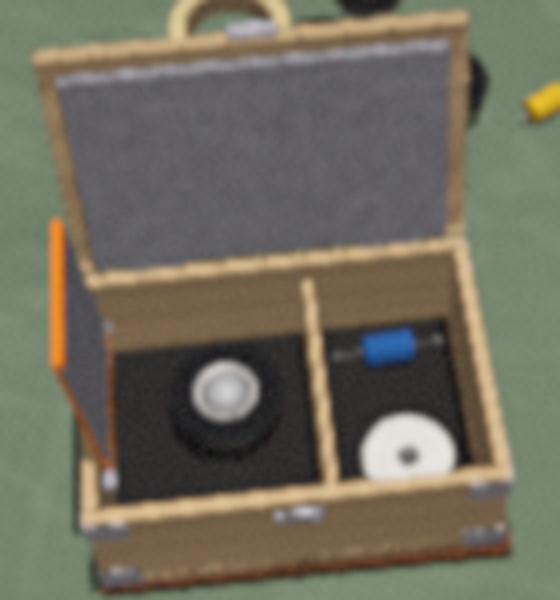

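```bash
cat > fit.py <<'E'
from workcell import *
import cv2,numpy as np
from scipy.optimize import least_squares
def C2W(p,P): 
    c,s=np.cos(p[3]),np.sin(p[3]); P=np.atleast_2d(P)
    return np.c_[p[0]+c*P[:,0]-s*P[:,1],p[1]+s*P[:,0]+c*P[:,1],p[2]+P[:,2]]
def lid(t,d,y,n=0): return [.09-d*np.cos(t)+n*np.sin(t),y,.095+d*np.sin(t)+n*np.cos(t)]
def flap(t,d,x,n=0): return [x,.115-d*np.cos(t)+n*np.sin(t),.079+d*np.sin(t)+n*np.cos(t)]
def proj(f,W):
    T=np.linalg.inv(f['pose']);h=f['img'].shape[0]
    F=h/2/np.tan(np.radians(f['fov_y'])/2)
    K=np.array([[F,0,f['cx']],[0,F,f['cy']],[0,0,1.]])
    return cv2.projectPoints(np.asarray(W,float),cv2.Rodrigues(T[:3,:3])[0],T[:3,3],K,np.array(f['dist'],float))[0][:,0]
E
python3 - <<'E'
from fit import *
f=grab_frame('side')
obs=np.array([(82,522),(512,478),(468,235),(100,573),(508,542),(35,58),(468,17),(57,220),(57,365),(332,483),(308,280)],float)/4+[235-.4,145-.4]
def pts(p): return C2W(p,[(-.09,.13,.095),(-.09,-.13,.095),(.09,-.13,.095),(-.09,.13,0),(-.09,-.13,0),lid(p[4],.18,.13),lid(p[4],.18,-.13),
 flap(p[5],.135,.05,0),flap(p[5],.135,-.05,0),(-.082,-.022,.074),(.082,-.022,.074)])
r=least_squares(lambda p:(proj(f,pts(p))-obs).ravel(),[.47,.07,.03,.1,1.8,1.57],loss='soft_l1')
p=r.x;print(np.round(p,4));print(np.round(proj(f,pts(p))-obs,1).tolist())
for n,q in dict(lid_edge=lid(p[4],.18,0),lid_hinge=(.09,0,.095),flap_edge=flap(p[5],.135,0),flap_hinge=(0,.115,.079),tw=(0,.05,.04)).items(): print(n,np.round(C2W(p,q),3))
np.save('p.npy',p)
E
```

```text
[0.4883 0.0833 0.0067 0.2153 1.7719 1.6518]
[[0.2, -0.2], [-0.3, -0.4], [-0.8, 0.5], [1.4, 2.5], [-2.1, -0.3], [-0.3, -0.3], [0.7, 0.1], [-0.0, -0.6], [-0.1, -0.6], [0.5, 3.8], [0.1, -0.1]]
lid_edge [[0.611 0.11  0.278]]
lid_hinge [[0.576 0.103 0.102]]
flap_edge [[0.461 0.206 0.22 ]]
flap_hinge [[0.464 0.196 0.086]]
tw [[0.478 0.132 0.047]]
```

>>> {"name": "servo_tool", "arguments": {"motion": [{"translation": [1, -1, 0.1], "angular": [0, 0, 0.55], "hand": 0}, {"translation": [1, -1, 0.1], "angular": [0, 0, 0.55], "hand": 0}, {"translation": [1, -1, 0.1], "angular": [0, 0, 0.55], "hand": 0}, {"translation": [1, -1, 0.1], "angular": [0, 0, 0.55], "hand": 0}, {"translation": [1, -1, 0], "angular": [0, 0, 0.55], "hand": 0}, {"translation": [1, -1, 0], "angular": [0, 0, 0.55], "hand": 0}, {"translation": [1, -1, 0], "angular": [0, 0, 0.55], "hand": 0}, {"translation": [1, -1, 0], "angular": [0, 0, 0.55], "hand": 0}, {"translation": [1, -1, 0], "angular": [0, 0, 0.55], "hand": 0}, {"translation": [1, -1, 0], "angular": [0, 0, 0.55], "hand": 0}, {"translation": [0.5, -0.5, 0], "angular": [0, 0, 0.55], "hand": 0}, {"translation": [0, 0, 0], "angular": [0, 0, 0], "hand": 0}]}}

```text
time_s: 2.65
tcp_pos: [0.4191, 0.3293, 0.2422]
orientation: [0.703, -0.072, 0.704, 0.073]
contact_force: [-0.9, -0.4, 0.7]
finger_gap: 0.0003
```

Run:
```python
from fit import *
s=sense();print(s['time_s'],s['tcp_pos'],s['orientation'],s['finger_gap'],s['contact_force'])
f=grab_frame('scene');g=grab_frame('wrist')
a=f['img'];b=g['img']
cv2.imwrite('pics/d.png',np.vstack([cv2.resize(a[120:320,160:560],(800,400),interpolation=2),cv2.resize(b,(320,200)).repeat(1,0) if 0 else np.pad(cv2.resize(b,(320,200)),((0,0),(0,480),(0,0)))]))
import pickle;pickle.dump(f,open('f.pkl','wb'))
```

```text
2.65 [0.4190915  0.32925569 0.24224669] [ 0.70321371 -0.07198553  0.7035674   0.07281129] 0.000252157550517093 [-0.88278917 -0.3723953   0.65638308]
```

View pics/d.png

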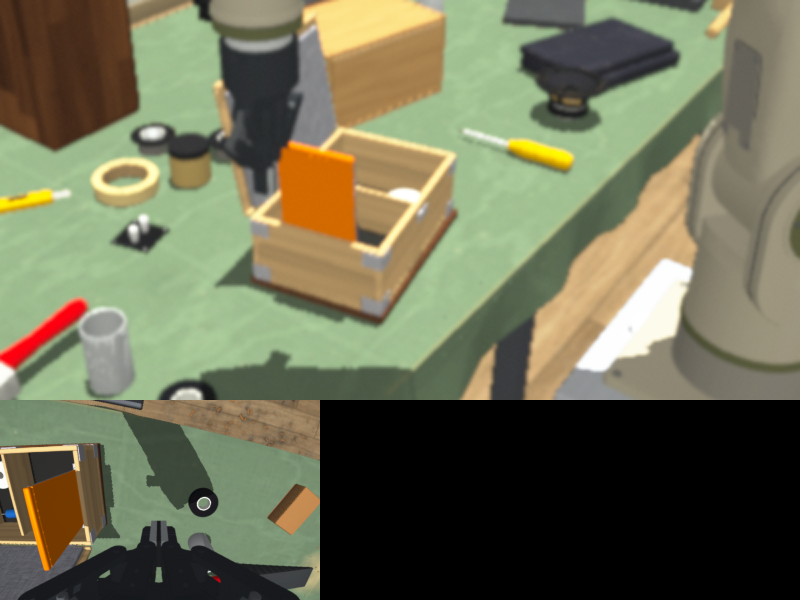

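The scene crop shows the case plainly: rim corners at crop (380,265), (455,155) and (252,215), and the top of the flap from (287,145) to (356,157). The terminal is well behind and left, at (140,233). I'll fit both views together.

Run:
```python
from fit import *
import pickle
fs=pickle.load(open('f.pkl','rb'));f=grab_frame('side')
o1=np.array([(82,522),(512,478),(468,235),(35,58),(468,17),(57,220),(57,365),(308,280)],float)/4+[235-.4,145-.4]
o2=np.array([(380,265),(455,155),(252,215),(287,146),(356,158),(342,130),(381,309),(255,279)],float)/2+[160-.25,120-.25]
def p1(p): return C2W(p,[(-.09,.13,.095),(-.09,-.13,.095),(.09,-.13,.095),lid(p[4],.18,.13),lid(p[4],.18,-.13),
 flap(p[5],.135,.05,0),flap(p[5],.135,-.05,0),(.082,-.022,.074)])
def p2(p): return C2W(p,[(-.09,.13,.095),(-.09,-.13,.095),(.09,.13,.095),flap(p[5],.135,.05),flap(p[5],.135,-.05),(.09,-.13,.095),(-.09,.13,0),(.09,.13,0)])
res=lambda p:np.r_[(proj(f,p1(p))-o1).ravel(),(proj(fs,p2(p))-o2).ravel()]
r=least_squares(res,[.47,.07,.03,.1,1.8,1.57],loss='soft_l1')
p=r.x;print(np.round(p,4));print(np.round(res(p).reshape(-1,2),1).tolist())
for n,q in dict(lid_edge=lid(p[4],.18,0),lid_hinge=(.09,0,.095),flap_edge=flap(p[5],.135,0),flap_hinge=(0,.115,.079)).items(): print(n,np.round(C2W(p,q),3))
np.save('p.npy',p)
R=19.5
for t in [p[5],1.3,1,.7,.4,.2,.1,0]: print('flap',round(t,2),np.round(C2W(p,flap(t,.115,0,.0035)),3))
for t in [p[4],1.4,1,.7,.4,.2,.1,0]: print('lid',round(t,2),np.round(C2W(p,lid(t,.155,0,.01)),3))
```

```text
[0.4848 0.0824 0.0088 0.2198 1.7843 1.6433]
[[0.3, 1.1], [0.2, 0.3], [-0.7, 1.0], [-0.6, -0.1], [0.6, -0.1], [0.3, 0.2], [0.4, 0.5], [0.1, 0.5], [1.1, -5.1], [0.5, -0.4], [-0.7, 1.2], [-5.0, -2.8], [-1.1, 0.5], [-1.0, -1.2], [-0.3, 3.9], [-0.3, -0.9]]
lid_edge [[0.61 0.11 0.28]]
lid_hinge [[0.573 0.102 0.104]]
flap_edge [[0.458 0.204 0.222]]
flap_hinge [[0.46  0.195 0.088]]
flap 1.64 [[0.457 0.206 0.202]]
flap 1.3 [[0.466 0.168 0.2  ]]
flap 1 [[0.473 0.137 0.187]]
flap 0.7 [[0.478 0.111 0.165]]
flap 0.4 [[0.482 0.093 0.136]]
flap 0.2 [[0.484 0.085 0.114]]
flap 0.1 [[0.485 0.083 0.103]]
flap 0 [[0.485 0.082 0.091]]
lid 1.78 [[0.614 0.111 0.253]]
lid 1.4 [[0.556 0.098 0.258]]
lid 1 [[0.499 0.086 0.24 ]]
lid 0.7 [[0.463 0.078 0.211]]
lid 0.4 [[0.437 0.072 0.173]]
lid 0.2 [[0.426 0.069 0.144]]
lid 0.1 [[0.423 0.069 0.129]]
lid 0 [[0.421 0.068 0.114]]
```

>>> {"name": "servo_tool", "arguments": {"motion": [{"translation": [0.29, -0.84, -0.47], "angular": [0, 0, 0], "hand": 0}, {"translation": [0.29, -0.84, -0.47], "angular": [0, 0, 0], "hand": 0}, {"translation": [0.29, -0.84, -0.47], "angular": [0, 0, 0], "hand": 0}, {"translation": [0.29, -0.84, -0.47], "angular": [0, 0, 0], "hand": 0}, {"translation": [0, 0, 0], "angular": [0, 0, 0], "hand": 0}]}}

```text
time_s: 3.22
tcp_pos: [0.4383, 0.2573, 0.1936]
orientation: [0.702, -0.077, 0.703, 0.081]
contact_force: [0.3, 0.7, -0.6]
finger_gap: 0.0003
```

>>> {"name": "servo_tool", "arguments": {"motion": [{"translation": [0.22, -0.7, 0.05], "angular": [0, 0, 0], "hand": 0}, {"translation": [0.22, -0.7, 0.05], "angular": [0, 0, 0], "hand": 0}, {"translation": [0.22, -0.7, 0.05], "angular": [0, 0, 0], "hand": 0}, {"translation": [0.22, -0.7, 0.05], "angular": [0, 0, 0], "hand": 0}, {"translation": [0.22, -0.7, 0.05], "angular": [0, 0, 0], "hand": 0}]}}

```text
time_s: 3.63
tcp_pos: [0.4594, 0.1802, 0.1989]
orientation: [0.7, -0.082, 0.704, 0.088]
contact_force: [-0.5, 0.3, -0.4]
finger_gap: 0.0
```

>>> {"name": "servo_tool", "arguments": {"motion": [{"translation": [0.2, -0.6, -0.24], "angular": [0, 0, 0], "hand": 0}, {"translation": [0.2, -0.6, -0.24], "angular": [0, 0, 0], "hand": 0}, {"translation": [0.15, -0.52, -0.48], "angular": [0, 0, 0], "hand": 0}, {"translation": [0.1, -0.52, -0.48], "angular": [0, 0, 0], "hand": 0}]}}

```text
time_s: 3.97
tcp_pos: [0.4755, 0.1312, 0.1655]
orientation: [0.701, -0.084, 0.702, 0.094]
contact_force: [0.5, 0.6, 0.3]
finger_gap: -0.0003
```

Run:
```python
from fit import *
s=sense();print(s['contact_force'],s['tcp_pos'])
a=grab_frame('scene')['img'];b=grab_frame('side')['img'];g=grab_frame('wrist')['img']
R=lambda i:cv2.resize(i,(400,300),interpolation=2)
cv2.imwrite('pics/e.png',np.vstack([np.hstack([R(a[150:300,260:460]),R(b[140:290,220:420])]),np.hstack([cv2.resize(g,(400,250)),np.zeros((250,400,3),np.uint8)])]))
```

```text
[0.46218938 0.61809993 0.32979006] [0.47547661 0.1312104  0.16547984]
```

View pics/e.png

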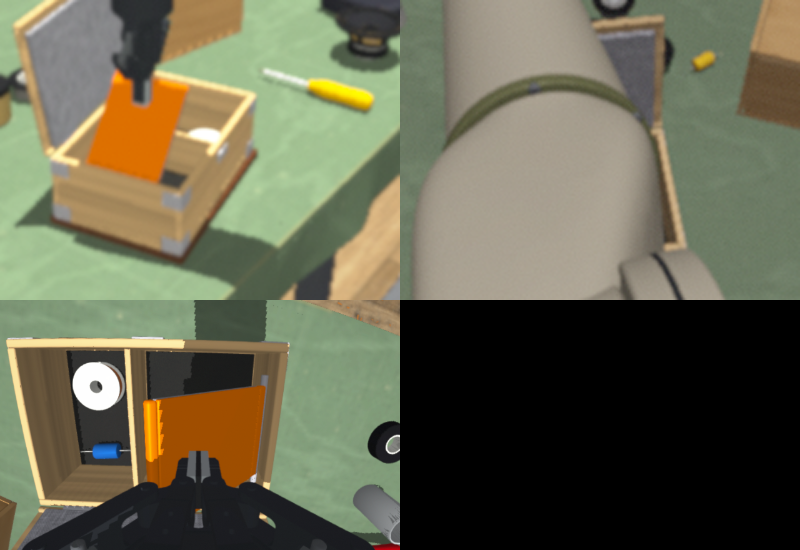

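The flap is folding under the fingertip and is about halfway down (scene crop, around (140,110)). I'll carry on down.

>>> {"name": "servo_tool", "arguments": {"motion": [{"translation": [0.08, -0.5, -0.65], "angular": [0, 0, 0], "hand": 0}, {"translation": [0.08, -0.4, -0.65], "angular": [0, 0, 0], "hand": 0}, {"translation": [0.06, -0.32, -0.7], "angular": [0, 0, 0], "hand": 0}, {"translation": [0.04, -0.2, -0.7], "angular": [0, 0, 0], "hand": 0}, {"translation": [0.02, -0.1, -0.6], "angular": [0, 0, 0], "hand": 0}]}}

```text
time_s: 4.53
tcp_pos: [0.4851, 0.1048, 0.0893]
orientation: [0.704, -0.085, 0.698, 0.099]
contact_force: [-36.6, -10.5, 136.9]
finger_gap: 0.0
```

>>> {"name": "servo_tool", "arguments": {"motion": [{"translation": [0, 0, 0.25], "angular": [0, 0, 0], "hand": 0}]}}

```text
time_s: 4.62
tcp_pos: [0.4856, 0.1063, 0.0972]
orientation: [0.704, -0.085, 0.698, 0.1]
contact_force: [1.1, 0.4, -0.0]
finger_gap: 0.0005
```

>>> {"name": "servo_tool", "arguments": {"motion": [{"translation": [0, 0, 1], "angular": [0, 0, 0], "hand": 0}, {"translation": [0, 0, 1], "angular": [0, 0, 0], "hand": 0}, {"translation": [0, 0.3, 1], "angular": [0, 0, 0], "hand": 0}, {"translation": [0, 0.3, 1], "angular": [0, 0, 0], "hand": 0}, {"translation": [0, 0.3, 1], "angular": [0, 0, 0], "hand": 0}, {"translation": [0, 0.3, 1], "angular": [0, 0, 0], "hand": 0}, {"translation": [0, 0.3, 1], "angular": [0, 0, 0], "hand": 0}, {"translation": [0, 0.3, 1], "angular": [0, 0, 0], "hand": 0}, {"translation": [0, 0.3, 1], "angular": [0, 0, 0], "hand": 0}, {"translation": [0, 0.3, 1], "angular": [0, 0, 0], "hand": 0}, {"translation": [0, 0.3, 1], "angular": [0, 0, 0], "hand": 0}, {"translation": [0, 0, 0.5], "angular": [0, 0, 0], "hand": 0}]}}

```text
time_s: 5.62
tcp_pos: [0.4756, 0.2022, 0.4098]
orientation: [0.705, -0.091, 0.695, 0.112]
contact_force: [0.7, 1.0, 0.6]
finger_gap: 0.0002
```

Run:
```python
from fit import *
s=sense();print(s['contact_force'],s['tcp_pos'])
a=grab_frame('scene')['img'];g=grab_frame('wrist')['img']
cv2.imwrite('pics/g.png',np.vstack([cv2.resize(a[150:300,260:460],(400,300),interpolation=2),cv2.resize(g,(400,250))]))
```

```text
[0.66354898 1.00460692 0.56016879] [0.47563806 0.20216613 0.40983634]
```

View pics/g.png

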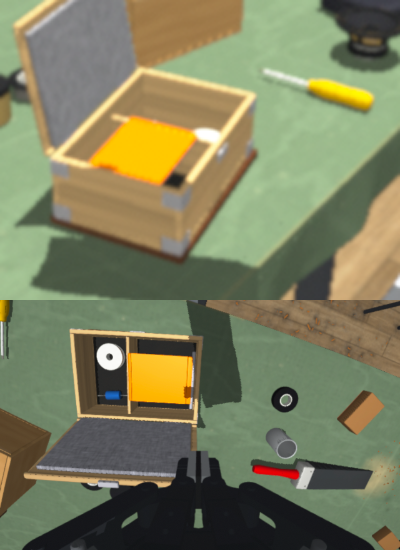

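The flap lies flat and the lid is still open. The lid's handle sticks out at the middle of its free edge, so I'll push the lid about 70 mm left of centre.

>>> {"name": "servo_tool", "arguments": {"motion": [{"translation": [0.95, -0.05, -0.1], "angular": [0, 0, 0], "hand": 0}, {"translation": [0.95, -0.05, -0.1], "angular": [0, 0, 0], "hand": 0}, {"translation": [0.95, -0.05, -0.1], "angular": [0, 0, 0], "hand": 0}, {"translation": [0.95, -0.05, -0.1], "angular": [0, 0, 0], "hand": 0}, {"translation": [0.95, -0.05, -0.1], "angular": [0, 0, 0], "hand": 0}, {"translation": [0.95, -0.05, -0.1], "angular": [0, 0, 0], "hand": 0}, {"translation": [0.95, -0.05, -0.1], "angular": [0, 0, 0], "hand": 0}, {"translation": [0.95, -0.05, -0.1], "angular": [0, 0, 0], "hand": 0}]}}

```text
time_s: 6.38
tcp_pos: [0.6648, 0.2049, 0.3904]
orientation: [0.704, -0.094, 0.693, 0.121]
contact_force: [0.6, -0.2, 0.5]
finger_gap: 0.0001
```

>>> {"name": "servo_tool", "arguments": {"motion": [{"translation": [-0.05, -0.1, -0.85], "angular": [0, 0, 0], "hand": 0}, {"translation": [-0.05, -0.1, -0.85], "angular": [0, 0, 0], "hand": 0}, {"translation": [-0.05, -0.1, -0.85], "angular": [0, 0, 0], "hand": 0}, {"translation": [-0.05, -0.1, -0.85], "angular": [0, 0, 0], "hand": 0}, {"translation": [-0.05, -0.1, -0.85], "angular": [0, 0, 0], "hand": 0}, {"translation": [-0.05, -0.1, -0.85], "angular": [0, 0, 0], "hand": 0}, {"translation": [0, 0, -0.5], "angular": [0, 0, 0], "hand": 0}, {"translation": [0, 0, 0], "angular": [0, 0, 0], "hand": 0}]}}

```text
time_s: 7.05
tcp_pos: [0.6552, 0.2002, 0.2344]
orientation: [0.7, -0.096, 0.697, 0.122]
contact_force: [-0.2, 0.3, -0.7]
finger_gap: -0.0003
```

Run:
```python
from fit import *
a=grab_frame('scene')['img'];g=grab_frame('wrist')['img']
cv2.imwrite('pics/h.png',np.vstack([cv2.resize(a[120:270,240:440],(400,300),interpolation=2),cv2.resize(g,(400,250))]))
```

```text
(no output)
```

View pics/h.png

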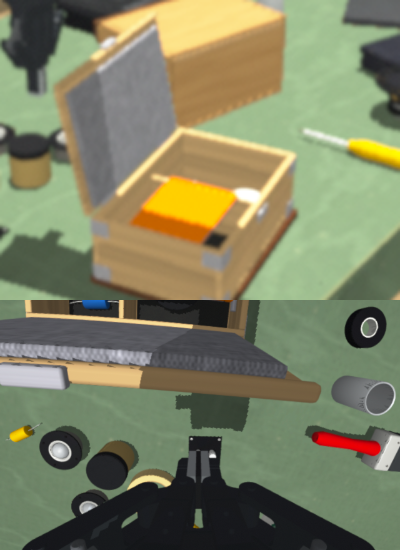

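>>> {"name": "servo_tool", "arguments": {"motion": [{"translation": [-0.7, -0.16, 0.15], "angular": [0, 0, 0], "hand": 0}, {"translation": [-0.7, -0.16, 0.15], "angular": [0, 0, 0], "hand": 0}, {"translation": [-0.7, -0.16, 0.15], "angular": [0, 0, 0], "hand": 0}, {"translation": [-0.7, -0.16, 0.15], "angular": [0, 0, 0], "hand": 0}, {"translation": [-0.7, -0.16, 0.15], "angular": [0, 0, 0], "hand": 0}, {"translation": [-0.7, -0.16, 0.1], "angular": [0, 0, 0], "hand": 0}]}}

```text
time_s: 7.65
tcp_pos: [0.5523, 0.1793, 0.2657]
orientation: [0.705, -0.096, 0.692, 0.123]
contact_force: [1.3, -0.0, -1.0]
finger_gap: 0.0
```

>>> {"name": "servo_tool", "arguments": {"motion": [{"translation": [-0.8, -0.18, -0.35], "angular": [0, 0, 0], "hand": 0}, {"translation": [-0.8, -0.18, -0.35], "angular": [0, 0, 0], "hand": 0}, {"translation": [-0.8, -0.18, -0.4], "angular": [0, 0, 0], "hand": 0}, {"translation": [-0.75, -0.16, -0.6], "angular": [0, 0, 0], "hand": 0}, {"translation": [-0.7, -0.16, -0.65], "angular": [0, 0, 0], "hand": 0}]}}

```text
time_s: 8.07
tcp_pos: [0.4596, 0.1603, 0.2205]
orientation: [0.714, -0.093, 0.682, 0.126]
contact_force: [2.2, -0.2, 0.4]
finger_gap: -0.0001
```

>>> {"name": "servo_tool", "arguments": {"motion": [{"translation": [-0.45, -0.1, -0.65], "angular": [0, 0, 0], "hand": 0}, {"translation": [-0.4, -0.09, -0.65], "angular": [0, 0, 0], "hand": 0}, {"translation": [-0.35, -0.08, -0.65], "angular": [0, 0, 0], "hand": 0}, {"translation": [-0.25, -0.05, -0.6], "angular": [0, 0, 0], "hand": 0}, {"translation": [-0.15, -0.03, -0.5], "angular": [0, 0, 0], "hand": 0}]}}

```text
time_s: 8.48
tcp_pos: [0.4208, 0.1536, 0.1515]
orientation: [0.72, -0.09, 0.676, 0.128]
contact_force: [0.8, -0.5, 1.9]
finger_gap: -0.0001
```

>>> {"name": "servo_tool", "arguments": {"motion": [{"translation": [-0.08, 0, -0.5], "angular": [0, 0, 0], "hand": 0}, {"translation": [-0.04, 0, -0.4], "angular": [0, 0, 0], "hand": 0}, {"translation": [0, 0, -0.2], "angular": [0, 0, 0], "hand": 0}]}}

```text
time_s: 8.73
tcp_pos: [0.4191, 0.155, 0.1263]
orientation: [0.722, -0.089, 0.674, 0.129]
contact_force: [-1.4, -0.8, 0.7]
finger_gap: -0.0
```

>>> {"name": "servo_tool", "arguments": {"motion": [{"translation": [0, 0, -0.15], "angular": [0, 0, 0], "hand": 0}, {"translation": [0, 0, -0.1], "angular": [0, 0, 0], "hand": 0}]}}

```text
time_s: 8.9
tcp_pos: [0.4201, 0.1556, 0.1209]
orientation: [0.723, -0.089, 0.673, 0.129]
contact_force: [-1.3, -1.0, 2.0]
finger_gap: 0.0
```

>>> {"name": "servo_tool", "arguments": {"motion": [{"translation": [0, 0, -0.1], "angular": [0, 0, 0], "hand": 0}, {"translation": [0, 0, -0.08], "angular": [0, 0, 0], "hand": 0}]}}

```text
time_s: 9.07
tcp_pos: [0.421, 0.1561, 0.117]
orientation: [0.723, -0.088, 0.672, 0.129]
contact_force: [0.1, -0.5, 1.9]
finger_gap: 0.0003
```

>>> {"name": "servo_tool", "arguments": {"motion": [{"translation": [0, 0, -0.09], "angular": [0, 0, 0], "hand": 0}]}}

```text
time_s: 9.15
tcp_pos: [0.4214, 0.1563, 0.1158]
orientation: [0.723, -0.088, 0.672, 0.129]
contact_force: [-16.7, -8.1, 38.5]
finger_gap: -0.0002
```

A firm stop at z = 0.116 (38 N) says the lid is shut. I'll back off.

>>> {"name": "servo_tool", "arguments": {"motion": [{"translation": [0, 0, 0], "angular": [0, 0, 0], "hand": 0}, {"translation": [0, 0, 0.3], "angular": [0, 0, 0], "hand": 0}, {"translation": [0, 0.3, 1], "angular": [0, 0, 0], "hand": 0}, {"translation": [0, 0.6, 1], "angular": [0, 0, 0], "hand": 0}, {"translation": [0, 1, 1], "angular": [0, 0, 0], "hand": 0}, {"translation": [0, 1, 1], "angular": [0, 0, 0], "hand": 0}, {"translation": [0, 1, 1], "angular": [0, 0, 0], "hand": 0}, {"translation": [0, 1, 1], "angular": [0, 0, 0], "hand": 0}, {"translation": [0, 1, 0], "angular": [0, 0, 0], "hand": 0}, {"translation": [0, 1, 0], "angular": [0, 0, 0], "hand": 0}, {"translation": [0, 0, 0], "angular": [0, 0, 0], "hand": 0}]}}

```text
time_s: 10.07
tcp_pos: [0.4203, 0.3354, 0.2879]
orientation: [0.725, -0.084, 0.671, 0.129]
contact_force: [-1.1, -0.6, -0.5]
finger_gap: -0.0
```

Run:
```python
from fit import *
s=sense();print(s['contact_force'],s['tcp_pos'],s['time_s'])
f=grab_frame('scene');a=f['img'];g=grab_frame('wrist')['img']
p=np.load('p.npy')
P=C2W(p,[lid(t,.18,y,n) for t in (0,.05) for y in (.13,-.13) for n in (0,)])
print(np.round(proj(f,P),1).tolist())
for q in proj(f,P[:2]): pass
v=cv2.resize(a[120:320,200:467],(800,600),interpolation=2)
cv2.imwrite('pics/i.png',v)
for t in ["port_tube","tape","terminal","screwdriver"]:print(t,[np.round(r['centre'],3).tolist() for r in find_in('scene',t)[:1]])
```

```text
[-1.06115827 -0.58371208 -0.46103111] [0.42025414 0.33543906 0.2878708 ] 10.0667
[[350.8, 247.2], [387.8, 196.9], [350.8, 244.1], [387.9, 194.1]]
port_tube [[0.543, 0.47, 0.054]]
tape [[0.44, 0.442, 0.018]]
terminal [[0.742, 0.255, 0.004]]
screwdriver [[0.404, -0.276, 0.018]]
```

View pics/i.png

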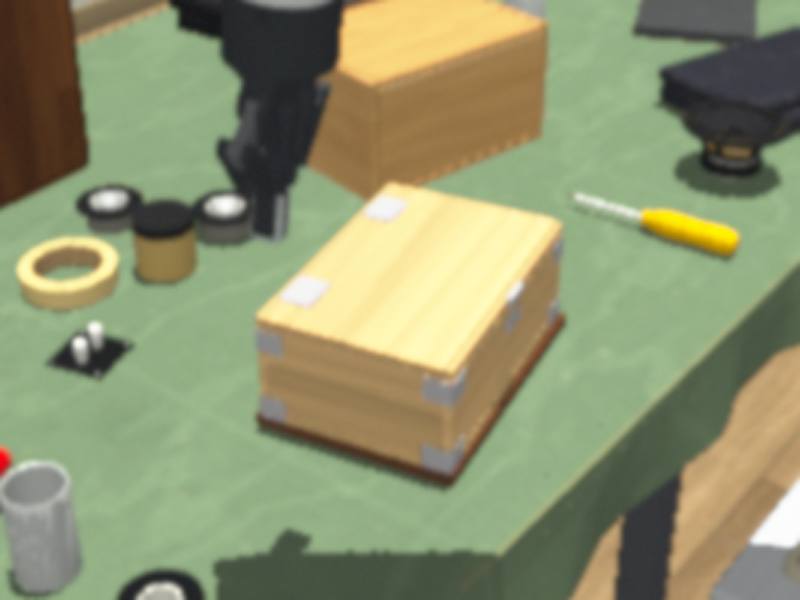

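The picture shows the lid flush on the rim, with no gap along the left side from (260,320) to (450,385). The things around the case are where they were and the hand is clear.

```bash
python3 -c "
from workcell import *
print(hand_in(), sense()['time_s'])"
```

```text
the job is handed in; nothing more can be done
the job is handed in; nothing more can be done
```

The case is closed and the job is handed in, but **the run may have failed on the wrist force limit**. Pressing the flap flat, the force reading peaked at about 137 N on z, above the 120 N limit. I pushed the last steps too far before checking the force. I backed off at once, but I can't tell whether that reading is what's judged, and no verdict was given.

- **Method:** I folded the flap down with the shut fingertips. I then went over and behind the lid and pushed it shut about 80 mm left of centre, clear of its handle. Nothing was gripped or lifted.
- **Flap:** it looked flat in the scene and wrist pictures before I moved the lid, which was still open. I did not measure its angle.
- **Lid:** it came to a hard stop at tip height 0.116 m with about 38 N, and the last picture shows it flush on the rim with no gap. The angle was not measured here either.
- **Things around it:** the port tube, tape, terminal and screwdriver were found within about 10 mm of where they were first seen.
- **Case and its contents:** the case showed no visible shift. The parts inside could not be seen once the lid was shut.
- **Finish:** the hand ended clear of the case at about 10 s, with force readings around 1 N.

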